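# Lock the mould stand and hold a square in its corner

## Task

Get the mould stand ready for squaring up: first swing the keeper bar shut by its red knob until it clicks past the sprung ball and is fully home behind the end plate. Then take the assembly square by its orange grip, lay it flat on the stand's base and press it into the inside corner of the two blue plates until both of its outer faces lie flush against them. Finish still gripping the square and keeping it pressed firmly against both plates; do not let go, and leave the other things on the bench where they are.

Things in the scene. Friction and masses are not known exactly. Their poses are not given: they have to be found in the camera images.
- mould_stand: Smooth oiled steel stand fixed on the bench (friction about 0.25 under the square): base plate 210 (x) x 235 (y) x 12 mm; origin at the centre of its underside, z up. In its frame the blue side plate stands along y at the far side, inner face at x = +75 mm; the blue end plate stands along x at the +y side, inner face at y = +55 mm.
- side_plate: The far blue plate, fixed on the base: 14 (x) x 174 (y) mm, 26 mm high above the base (top at 38 mm over the bench); axes as the stand; origin at the centre of its underside. Its bright inner face looks to the stand's -x.
- end_plate: The blue plate on the stand's +y side, fixed on the base: 160 (x) x 14 (y) mm, 26 mm high above the base; axes as the stand; origin at the centre of its underside. Its bright inner face looks to the stand's -y.
- mould_corner (a point): The inside corner, on the base's top, where the two inner faces meet (stand frame 75, 55, 12 mm); axes as the stand: the square is pressed towards +x and +y.
- keeper_bar (a joint): Angle of the bar about its upright pivot, rad: 0 = fully shut (parallel to the end plate, outside it, pointing to the stand's -x), growing as it swings out to +y (clockwise from above), to 1.3. Friction holds it where it is left. From about 0.11 to 0.05 a rib rides over a sprung ball (some 5 to 6 N at the knob); below that the ball pushes it home to its stop at 0.
- keeper_pivot (a point): Pivot axis of the keeper bar at the height of the base's top (stand frame 80, 98, 12 mm).
- keeper_knob (a point): On the axis of the red upright knob near the bar's free end, 145 mm from the pivot. The knob is a cylinder 16 mm across; its top is 10 mm above this point (68 mm over the bench), and it stands on the dark bar, 16 mm wide, whose top is 34 mm over the bench.
- assembly_square: Loose steel right-angle square lying flat, 0.35 kg: two arms 20 mm wide, 12 mm thick, 120 mm long outside; corner cut back 6 mm. Origin on the underside below the grip's middle. Outer faces at x = +50 mm (goes against the side plate) and y = +50 mm (against the end plate); axes match the stand's when seated. Orange upright grip 44 (x) x 18 (y) mm, z 12 to 56 mm: grasp across the 18 mm.
- square_corner (a point): Where the two outer faces of the square would meet, on its underside (its frame 50, 50, 0 mm); meets the mould corner when seated.
- square_grip (a point): Middle of the orange grip, 42 mm above the square's underside, 14 mm below the grip's top; axes as the square.
- stopwatch: Bystander, not to be disturbed: dark rounded stopwatch lying flat, 71 x 60 x 19 mm; origin at the centre of its underside.
- mortar_cube_1: Bystander, not to be disturbed: grey 40 mm mortar cube; origin at the centre of its underside.
- mortar_cube_2: Bystander, not to be disturbed: grey 40 mm mortar cube; origin at the centre of its underside.
- sample_tin_c: Bystander, not to be disturbed: low white-lidded round tin, 70 mm across, 30 mm high; origin at the centre of its underside.
- tape_roll: Bystander, not to be disturbed: roll of tan tape lying flat, 96 mm across, 25 mm high; origin at the centre of its underside.

How it is judged:
By the outcome, as a careful person would: the job done as asked, in the order asked, and still so for the second after the job is handed in, while the arm keeps its last pose, push and grip.
It also fails if it takes over 64 s, if anything falls off the work surface, if the arm or the gripper's body presses on something with over 40 N, if the wrist force passes 120 N, or if a joint passes its speed limit or range.

## Robot

A 6-joint arm with a two-finger parallel gripper is mounted at the origin on a cart in front of the work surface, level with it; the furniture and walls round the work are solid. World frame = base frame: x ahead of the robot, y to its left, z up, the work surface at z = 0. Lengths are in mm, angles in rad, forces in N, time in s.
With the tool pointing down it reaches from about 350 to 775 mm from the base axis. Payload 7.3 kg.
Tool frame: the origin (TCP) lies between the finger pads; the fingertips stand 25 mm ahead of it and the grasp point (between the pads) lies 6 mm ahead of it; z points along the fingers, y is the direction in which the jaws open and shut (so a half turn about z gives the same grasp; the last joint's range is limited). The gripper opens to 92 mm and grips with 3 to 60 N. Pads are 19 mm wide; open, the fingers measure 130 mm over their backs; the gripper's body (75 mm by 190 mm) begins 47 mm behind the grasp point.
Start: joints at [-1.472, 0.342, 1.524, -0, 1.275, -0.146], TCP at [127.262, -509.359, 251.741] pointing down, gripper open.
Joint ranges: [-2.53, 2.53], [-0.77, 2.02], [0.04, 2.7], [-1, 4.14], [0.28, 2.66], [-3.11, 3.11]. Speed limits (rad/s): [2.57, 2.57, 3.14, 3.14, 3.14, 3.14].

## Interface

Orientations are given as [roll, pitch, yaw] about the fixed x, y, z axes, in that order (R = Rz(yaw) Ry(pitch) Rx(roll)).
In Python, from plant import get_obs, capture, calibration, close_job gives the robot as it stands. The module is installed in compiled form; this text tells all that it offers.
- The arm moves only by the shell command python3 -m jog 'ROWS'. ROWS is JSON, one flat list of numbers, 5 for each row, row after row: the closure, from 0 (fully open) to 1 (shut), then the shift along the tool's x, y, z in mm, then the turn about the tool's z in degrees. In form: [fingers, tx, ty, tz, yaw, fingers, tx, ty, tz, yaw, ...]. A call has 1 to 5 rows; each row shifts and turns the pose as measured when the row begins, along the tool's axes as they then stand; what a row does not reach is not made up. A row lasts 1/10 s, in which the tool goes at most 50 mm and 8.59 degrees, less where a joint would pass 70% of its speed; a pose out of reach is approached as far as the arm can. A call is refused whole if a number of a shift passes 50 or a number of a turn 8.59, either way. A call with a gripper value outside its range is refused whole. The fingers move at their own pace and stop on an object; the grip force is fixed at half the most. Time passes only in rows, so rows that do not move let the fingers close. It gives the time, the measured TCP pose, the force and the opening at its end, in the units of the state.
- get_obs(): the state, without advancing time (a new reading comes with each control period).
- capture(name): name is "side" or "top" or "wrist"; returns (picture, depth): 400x640x3 uint8, red, green, blue; 400x640 float32, mm along the optical axis (not along the pixel's ray), 0 where there is no reading.
- calibration(name): a dict with "fovy" (degrees; the focal length in pixels is half the picture's height over the tangent of half this angle, whatever the lens; pixels are square), "cx", "cy" (the principal point, pixels), "k1" (the pictures are not rectified: a ray, as slopes to the right and down, at radius r is drawn at 1 + k1 r^2 times it, then the intrinsics apply), "R" (3x3) and "t" (3): a world point X has camera coordinates R X + t. Camera axes: x right, y down, z forward; pixel columns grow to the right and rows downward; lengths in mm; the calibration is good to about 2 mm. A picture is of the moment at which its call begins: read the wrist's pose just before it. calibration takes no time and is no camera call; for the wrist camera it gives the pose at the moment of the call.
- close_job(): hands the job in, once; it reports no verdict.
The state is a dict: "time": time; "joint_positions": joint angles; "dq": joint speeds; "tau": joint torques, N m; "tool_pos": TCP position; "tcp_rot": TCP orientation; "contact_force": force on the tool from outside, world axes, zero at the start; "moment": the same for the moment, N m; "grip_width": finger opening in mm.
Only numpy, scipy, OpenCV 4.12 (cv2) and the standard library are available. Lean on these libraries where they do the work, as an engineer would, in place of code of your own. Each camera call takes 0.05 s, during which the arm holds its last target.

## Working session

There is one attempt and no reset: what is moved stays moved. The work goes in short steps, Python scripts to look and compute and a shell command to move; the robot and the scene stay as the last step left them, time stands still between calls to the robot, and variables do not carry over. Pictures are saved under pics/ and viewed, and the job is handed in when it is done.

```bash
mkdir -p pics; cat > h.py <<'E'
import numpy as np, cv2
from plant import get_obs, capture, calibration
def K(c):
    f=200/np.tan(np.radians(c['fovy'])/2); return f
def rays(c,uv):
    uv=np.atleast_2d(np.array(uv,float)); f=K(c)
    km=np.array([[f,0,c['cx']],[0,f,c['cy']],[0,0,1]])
    p=cv2.undistortPoints(uv.reshape(-1,1,2),km,np.array([c['k1'],0,0,0,0.]),None,None).reshape(-1,2)
    return p
def at_z(c,uv,z):
    p=rays(c,uv); d=np.c_[p,np.ones(len(p))]@np.array(c['R']); o=-np.array(c['R']).T@np.array(c['t'])
    s=(z-o[2])/d[:,2]; return o+d*s[:,None]
def proj(c,X):
    X=np.atleast_2d(np.array(X,float)); f=K(c)
    km=np.array([[f,0,c['cx']],[0,f,c['cy']],[0,0,1]])
    r,_=cv2.Rodrigues(np.array(c['R'],float))
    return cv2.projectPoints(X,r,np.array(c['t'],float),km,np.array([c['k1'],0,0,0,0.]))[0].reshape(-1,2)
def cloud(c,depth):
    v,u=np.mgrid[0:400,0:640]; p=rays(c,np.c_[u.ravel(),v.ravel()]); z=depth.ravel()
    P=np.c_[p*z[:,None],z]; X=(P-np.array(c['t']))@np.array(c['R']); X[z==0]=np.nan
    return X.reshape(400,640,3)
E
python3 - <<'E'
from h import *
print(get_obs())
for n in ['top','side','wrist']:
    c=calibration(n); p,d=capture(n); cv2.imwrite(f'pics/{n}0.png',p[:,:,::-1]); np.savez(f'{n}0.npz',p=p,d=d,**c); print(n,{k:np.round(v,3).tolist() for k,v in c.items()})
E
```

```text
{'time': 0.0, 'joint_positions': array([-1.47198286e+00,  3.42679746e-01,  1.52502336e+00,  2.30088203e-05,
        1.27537530e+00, -1.45988651e-01]), 'dq': array([-1.98630246e-04, -1.84519276e-03,  8.64065196e-06, -1.07190557e-03,
        1.01333156e-03,  1.32710236e-03]), 'tau': array([ 1.97524344e-06, -4.31246388e+01, -2.44217277e+01,  7.18209660e-02,
        5.60831744e-02, -1.36314752e-04]), 'tool_pos': array([ 127.23852696, -508.97109881,  251.06501877]), 'tcp_rot': array([-3.14012591e+00, -2.37900742e-04,  2.44795232e-01]), 'contact_force': array([-0.12886941, -0.38379318, -0.5065495 ]), 'moment': array([0.01678308, 0.00030418, 0.02625534]), 'grip_width': 91.8225396675902}
top {'fovy': 45.445, 'cx': 313.788, 'cy': 197.304, 'k1': 0.018, 'R': [[0.003, -1.0, -0.022], [-0.994, -0.0, -0.106], [0.106, 0.023, -0.994]], 't': [9.485, 528.633, 1511.214]}
side {'fovy': 49.864, 'cx': 327.934, 'cy': 200.66, 'k1': 0.003, 'R': [[-0.999, -0.043, -0.026], [0.006, 0.421, -0.907], [0.05, -0.906, -0.421]], 't': [499.431, 62.832, 1488.35]}
wrist {'fovy': 65.785, 'cx': 326.704, 'cy': 197.98, 'k1': 0.021, 'R': [[0.242, -0.97, -0.001], [-0.923, -0.23, 0.308], [-0.299, -0.073, -0.951]], 't': [-524.643, -38.033, 392.741]}
```

View pics/top0.png

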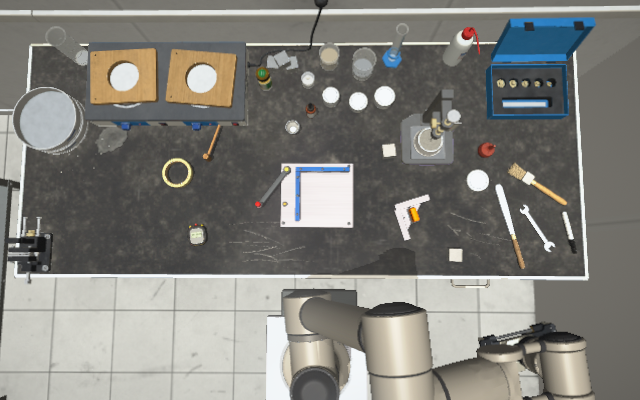

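View pics/side0.png

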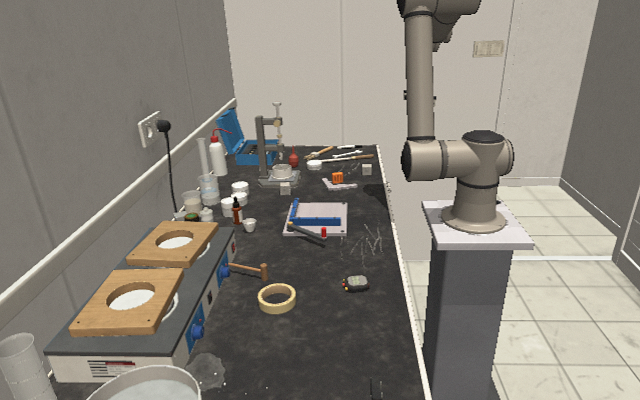

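View pics/wrist0.png

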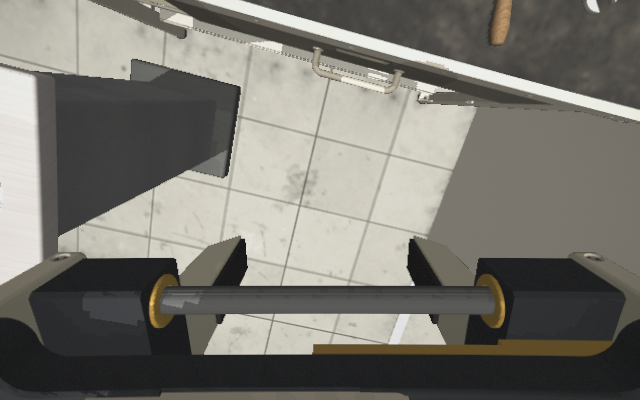

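```bash
python3 - <<'E'
from h import *
p=cv2.imread('pics/top0.png')
a=cv2.resize(p[150:250,240:370],None,fx=6,fy=6,interpolation=cv2.INTER_CUBIC)
b=cv2.resize(p[170:270,380:480],None,fx=6,fy=6,interpolation=cv2.INTER_CUBIC)
cv2.imwrite('pics/za.png',a[:600,:800]);cv2.imwrite('pics/zb.png',b)
z=np.load('top0.npz'); c={k:z[k] if z[k].ndim else float(z[k]) for k in z.files}
X=cloud(c,z['d'])
hsv=cv2.cvtColor(p,cv2.COLOR_BGR2HSV)
reg=np.zeros((400,640),bool);reg[150:250,240:370]=1
red=reg&((hsv[...,0]<8)|(hsv[...,0]>172))&(hsv[...,1]>150)&(hsv[...,2]>90)
reg2=np.zeros((400,640),bool);reg2[190:240,390:440]=1
org=reg2&(hsv[...,0]>5)&(hsv[...,0]<22)&(hsv[...,1]>150)
blue=reg&(hsv[...,0]>95)&(hsv[...,0]<125)&(hsv[...,1]>120)
for n,m in [('red',red),('org',org),('blue',blue)]:
    print(n,m.sum(),np.nanmedian(X[m],0),np.argwhere(m).min(0),np.argwhere(m).max(0))
E
```

```text
red 19 [503.16657236 187.56343517  68.13495716] [202 255] [206 260]
org 65 [ 470.32712564 -301.60088365   51.66452487] [208 409] [221 419]
blue 329 [616.02439099  40.20487498  38.32656669] [167 296] [219 348]
```

View pics/za.png

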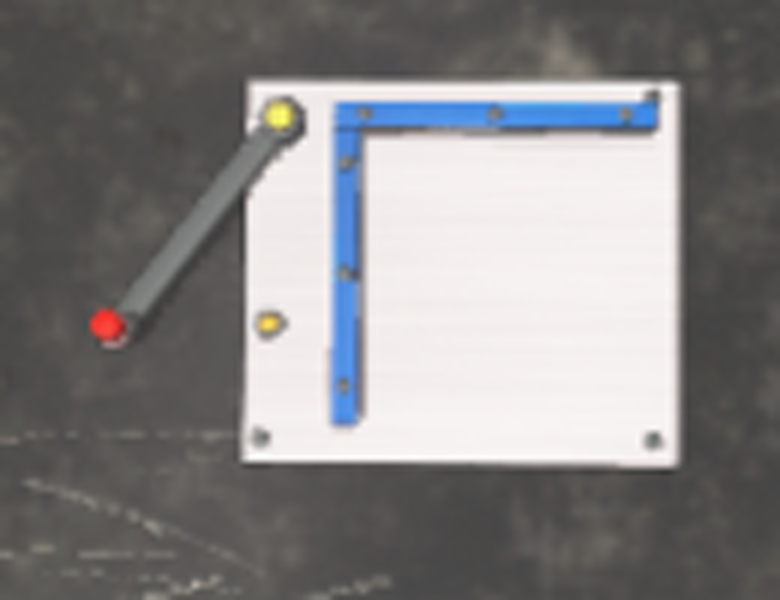

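View pics/zb.png

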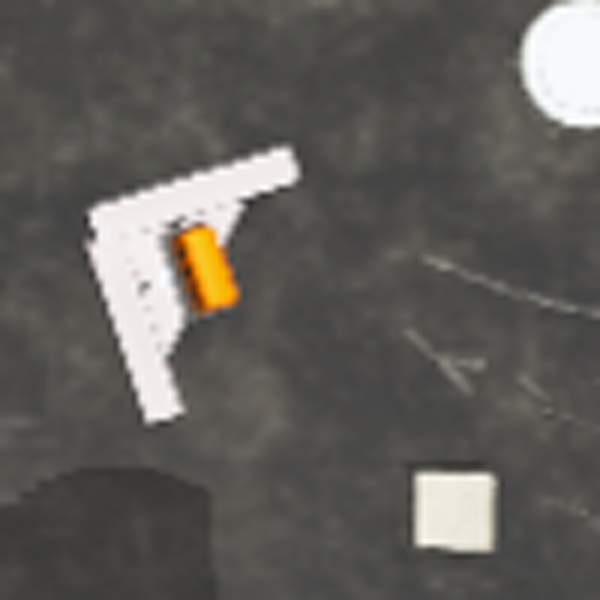

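```bash
cat > m1.py <<'E'
from h import *
z=np.load('top0.npz'); c={k:z[k] if z[k].ndim else float(z[k]) for k in z.files}
A=lambda uv:(np.array(uv,float)+.5)/6-.5+[240,150]
B=lambda uv:(np.array(uv,float)+.5)/6-.5+[380,170]
def fit(L,W):
    L=np.array(L);W=np.array(W)[:,:2];lm=L.mean(0);wm=W.mean(0)
    H=(L-lm).T@(W-wm);th=np.arctan2(H[0,1]-H[1,0],H[0,0]+H[1,1])
    R=np.array([[np.cos(th),-np.sin(th)],[np.sin(th),np.cos(th)]]);t=wm-R@lm
    return th,t,np.round((L@R.T+t)-W,1)
b=at_z(c,A([[248,82],[680,83],[680,467],[243,463]]),12)
print('base',fit([[105,117.5],[105,-117.5],[-105,-117.5],[-105,117.5]],b))
# plates top inner edges
q=at_z(c,A([[358,130],[656,130],[358,424]]),38); print('inner corner,side end,end plate end',q)
print('knob',at_z(c,A([[105,324]]),68),'pivot',at_z(c,A([[279,117]]),40))
s=at_z(c,B([[292,147],[300,176],[145,422],[184,411]]),12)
print('sq',fit([[50,-70],[30,-70],[-70,50],[-70,30]],s))
g=at_z(c,B([[188,228],[208,224],[238,298],[205,309]]),56);print('grip top',g.mean(0),g)
E
python3 m1.py
```

```text
base (np.float64(-0.005183580795103921), array([537.96702834,   1.29827326]), array([[ 0.7, -0.7],
       [ 0.3,  0.6],
       [-0.2,  0.4],
       [-0.8, -0.3]]))
inner corner,side end,end plate end [[ 612.0349294    57.09820687   38.        ]
 [ 611.86043682 -102.77540176   38.        ]
 [ 453.98851469   56.17830678   38.        ]]
knob [[504.49132775 187.53147466  68.        ]] pivot [[618.81392563  99.50361321  40.        ]]
sq (np.float64(0.2957803057257573), array([ 474.38493509, -306.9405864 ]), array([[ 1.7,  0.9],
       [-1.7, -1. ],
       [ 0. , -0.8],
       [-0. ,  0.9]]))
grip top [ 474.01264398 -306.57001442   56.        ] [[ 493.2436154  -295.64660258   56.        ]
 [ 495.3533294  -306.09517901   56.        ]
 [ 456.61251678 -320.88499605   56.        ]
 [ 450.84111435 -303.65328004   56.        ]]
```

```bash
cat > d.py <<'E'
import sys,numpy as np
from plant import get_obs
o=get_obs(); t=np.array([float(v) for v in sys.argv[1:4]]); y=o['tcp_rot'][2]
w=t-o['tool_pos']; print('tool d',round(w[0]*np.cos(y)+w[1]*np.sin(y),1),round(w[0]*np.sin(y)-w[1]*np.cos(y),1),round(-w[2],1),'turn',round(np.degrees(y-float(sys.argv[4])),2) if len(sys.argv)>4 else '')
E
python3 -m jog '[0.3,44,-14,0,0, 0.3,44,-14,0,0, 0.3,44,-14,0,0, 0.3,44,-14,0,0, 0.3,44,-14,0,0]'
python3 -m jog '[0.3,44,-14,0,0, 0.3,44,-14,0,0, 0.3,44,-14,0,-2, 0,0,0,0,0]'; python3 d.py 500 -305 250 0.295
```

```text
time: 0.65
tool_pos: [325.1, -387.6, 249.3]
tcp_rot: [-3.139, 0.002, 0.233]
contact_force: [-0.0, -0.3, 0.5]
grip_width: 64.8
time: 1.05
tool_pos: [451.7, -308.8, 248.3]
tcp_rot: [-3.137, 0.001, 0.275]
contact_force: [-0.7, -0.5, -0.7]
grip_width: 68.5
tool d 47.5 9.4 -1.7 turn -1.17
```

```bash
python3 -m jog '[0.4,40,8,0,-1, 0.4,5,0,0,0, 0.5,0,0,0,0]'
python3 - <<'E'
from h import *
print(get_obs()['tool_pos'])
c=calibration('wrist'); p,d=capture('wrist'); cv2.imwrite('pics/w1.png',p[:,:,::-1]); np.savez('w1.npz',p=p,d=d,**c)
E
```

```text
time: 1.35
tool_pos: [497.7, -302.9, 246.5]
tcp_rot: [-3.134, 0.004, 0.295]
contact_force: [-0.4, 0.2, -0.4]
grip_width: 53.0
[ 497.69898234 -302.88612457  246.45595607]
```

View pics/w1.png

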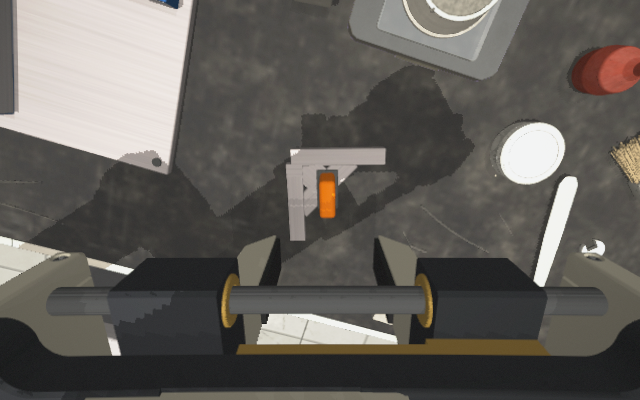

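```bash
python3 - <<'E'
from h import *
z=np.load('w1.npz'); c={k:z[k] if z[k].ndim else float(z[k]) for k in z.files}
p=z['p'];cv2.imwrite('pics/w1z.png',cv2.resize(p[135:255,270:410,::-1],None,fx=5,fy=5,interpolation=cv2.INTER_CUBIC))
X=cloud(c,z['d']); hsv=cv2.cvtColor(p,cv2.COLOR_RGB2HSV)
m=(hsv[...,0]>4)&(hsv[...,0]<22)&(hsv[...,1]>170)&(hsv[...,2]>120); m[:,:300]=0;m[:,360:]=0;m[:150]=0;m[230:]=0
Y=X[m]; Y=Y[Y[:,2]>50]; r=cv2.minAreaRect(Y[:,:2].astype(np.float32)); print(len(Y),np.median(Y[:,2]),r)
E
```

```text
581 55.954310753691104 ((475.02044677734375, -308.3858337402344), (44.27095413208008, 16.67539405822754), 17.289716720581055)
```

View pics/w1z.png

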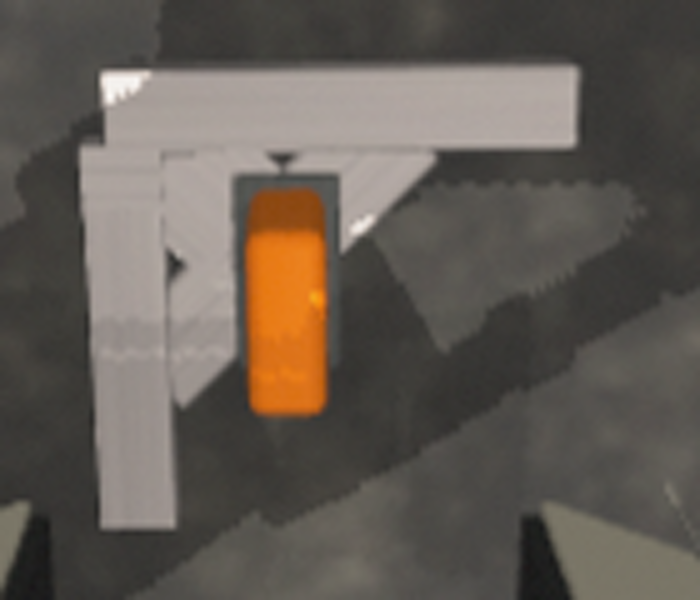

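```bash
python3 -m jog '[0.55,12,-38,0,5.6, 0.55,8,-40,0,5.6, 0.55,4,-44,0,5.6, 0.55,0,-46,0,0, 0.55,0,-46,0,0]';python3 -m jog '[0.55,0,-46,0,0, 0.55,0,-46,0,0, 0.55,0,-46,0,0, 0.55,0,-46,0,0, 0.55,0,-46,0,0]'; python3 d.py 504.5 187.5 150 0
```

```text
time: 1.9
tool_pos: [494.0, -89.5, 246.6]
tcp_rot: [-3.138, 0.007, -0.029]
contact_force: [1.2, -0.8, 0.9]
grip_width: 41.1
time: 2.4
tool_pos: [496.8, 143.0, 249.0]
tcp_rot: [-3.139, 0.006, -0.04]
contact_force: [-0.2, -0.4, 0.1]
grip_width: 41.4
tool d 6.0 -44.8 99.0 turn -2.27
```

```bash
python3 -m jog '[0.55,20,-20,0,-2.2, 0.55,0,0,0,0]'
cat > knob.py <<'E'
import sys
from h import *
o=get_obs(); c=calibration('wrist'); p,d=capture('wrist'); n=sys.argv[1]; cv2.imwrite(f'pics/{n}.png',p[:,:,::-1]); np.savez(n+'.npz',p=p,d=d,**c)
X=cloud(c,d); hsv=cv2.cvtColor(p,cv2.COLOR_RGB2HSV)
m=((hsv[...,0]<6)|(hsv[...,0]>174))&(hsv[...,1]>160)&(hsv[...,2]>80)&(np.abs(X[...,2]-68)<3)
Y=X[m]; print(o['tool_pos'],len(Y)); 
if len(Y)>5: print(cv2.minEnclosingCircle(Y[:,:2].astype(np.float32)),np.median(Y,0))
E
python3 knob.py k1
```

```text
time: 2.6
tool_pos: [516.4, 165.8, 249.6]
tcp_rot: [-3.138, 0.005, 0.004]
contact_force: [1.0, 0.7, 0.4]
grip_width: 41.3
[516.3616234  165.76957136 249.58617375] 158
((506.1158752441406, 185.46505737304688), 7.8433918952941895) [506.77730328 185.13026096  67.9962467 ]
```

View pics/k1.png

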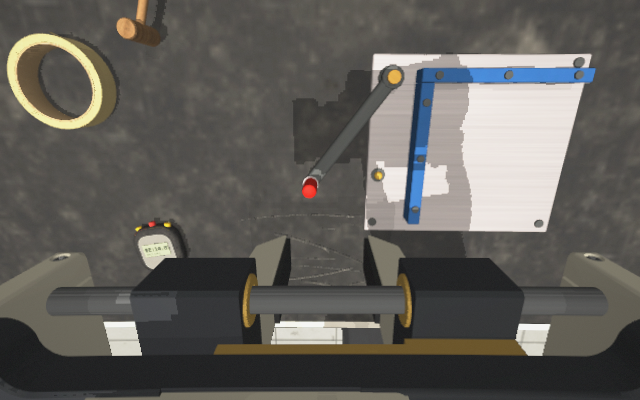

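```bash
python3 - <<'E'
from h import *
z=np.load('k1.npz'); c={k:z[k] if z[k].ndim else float(z[k]) for k in z.files}
p=z['p'];X=cloud(c,z['d']); hsv=cv2.cvtColor(p,cv2.COLOR_RGB2HSV)
m=(hsv[...,0]>95)&(hsv[...,0]<125)&(hsv[...,1]>120)&(np.abs(X[...,2]-38)<3); m[:, 440:]&=True
Y=X[m][:,:2]; print(len(Y),np.median(X[m][:,2]))
S=Y[(Y[:,1]<45)&(Y[:,0]>590)]; E=Y[(Y[:,0]<595)&(Y[:,1]>40)]
for n,q in (('side',S),('end',E)): print(n,len(q),cv2.minAreaRect(q.astype(np.float32)),q.min(0),q.max(0))
m=(hsv[...,0]>15)&(hsv[...,0]<32)&(hsv[...,1]>130); m[:60]=0;m[95:]=0;m[:,:380]=0;m[:,410:]=0
print('pivot',m.sum(),np.median(X[m],0))
E
python3 d.py 505.5 186 150 0; python3 d.py 505.5 186 71 0
```

```text
3840 38.39062851034757
side 1935 ((621.4573364257812, -30.346359252929688), (150.698974609375, 13.492836952209473), 89.6905517578125) [ 614.64082148 -105.70435064] [628.56173021  44.98654135]
end 1404 ((525.45751953125, 62.82046127319336), (14.242340087890625, 137.9922637939453), 89.9277114868164) [456.46371429  55.62519941] [594.44576044  69.9447339 ]
pivot 153 [nan nan nan]
tool d -9.6 -21.2 99.5 turn 0.12
tool d -9.6 -21.2 178.5 turn 0.12
```

```bash
python3 -m jog '[0.55,-9.5,-21,40,0, 0.55,0,0,45,0, 0.55,0,0,45,0, 0.55,0,0,0,0]'; python3 d.py 505.5 186 71 0
```

```text
time: 3.05
tool_pos: [504.2, 180.1, 119.0]
tcp_rot: [-3.139, 0.002, -0.007]
contact_force: [-0.1, -0.3, 1.0]
grip_width: 41.3
tool d 1.2 -5.9 48.0 turn -0.4
```

```bash
python3 -m jog '[0.55,1,-6,35,0, 0.55,0,0,13,0, 0.55,0,0,0,0]'; python3 knob.py k2; python3 d.py 505.5 186 71 0
```

```text
time: 3.35
tool_pos: [507.6, 182.7, 75.1]
tcp_rot: [-3.139, -0.003, -0.012]
contact_force: [0.4, -0.8, 1.4]
grip_width: 41.4
[507.57259148 182.66841162  75.11424896] 630
((505.5130615234375, 185.27407836914062), 7.8355607986450195) [506.66455174 185.38830943  68.14100711]
tool d -2.4 -3.2 4.8 turn -0.71
```

View pics/k2.png

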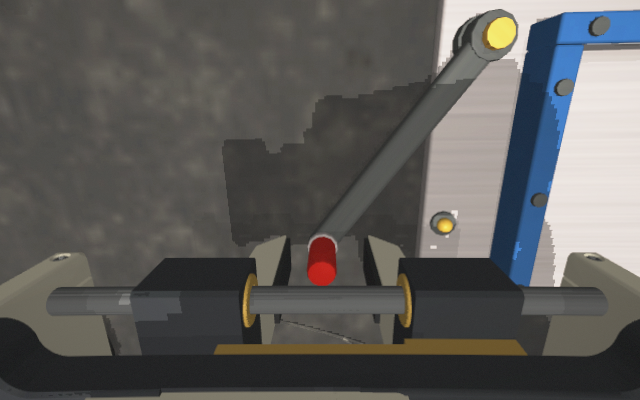

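```bash
python3 -m jog '[0.76,-4,0,2,0, 0.76,0,0,0,0, 0.76,-6,7,0,0, 0.76,-6,8,0,0, 0.76,-4,8,0,0]';python3 -m jog '[0.76,-3,9,0,0, 0.76,-3,9,0,0,0.76,-2,9,0,0, 0.76,-2,8,0,0]'; python3 knob.py k3; python3 d.py 476 121 71 0
```

```text
time: 3.9
tool_pos: [489.0, 159.2, 79.5]
tcp_rot: [-3.137, -0.013, -0.012]
contact_force: [-0.8, 1.2, 0.0]
grip_width: 22.3
time: 4.3
tool_pos: [476.4, 120.8, 79.4]
tcp_rot: [-3.137, -0.012, -0.012]
contact_force: [-0.2, 0.4, 0.0]
grip_width: 22.2
[476.40227139 120.84182267  79.43169383] 593
((478.19781494140625, 123.88397979736328), 7.586594104766846) [479.07298325 123.69591115  68.2076189 ]
tool d -0.1 -1.1 8.4 turn -0.73
```

```bash
python3 -m jog '[0.76,-1,2,6,0, 0.76,-1,3,0,0, 0.76,0,3,0,0, 0.76,0,3,0,0]';python3 -m jog '[0.76,0,3,0,0, 0.76,0,3,0,0]';python3 -m jog '[0.76,0,3,0,0]'
```

```text
time: 4.75
tool_pos: [474.4, 108.8, 72.8]
tcp_rot: [-3.135, -0.012, -0.014]
contact_force: [-2.3, 15.8, 2.9]
grip_width: 22.1
time: 4.95
tool_pos: [473.9, 105.6, 72.8]
tcp_rot: [-3.13, -0.012, -0.015]
contact_force: [-1.2, 5.7, 0.8]
grip_width: 22.0
time: 5.05
tool_pos: [473.7, 103.5, 72.8]
tcp_rot: [-3.129, -0.011, -0.015]
contact_force: [-1.8, 4.6, 0.5]
grip_width: 22.2
```

```bash
for i in 1 ; do python3 -m jog '[0.76,0,3,0,0, 0.76,0,3,0,0]'; done; python3 -m jog '[0.76,0,3,0,0]'; python3 knob.py k4
```

```text
time: 5.25
tool_pos: [473.3, 98.2, 72.8]
tcp_rot: [-3.128, -0.011, -0.014]
contact_force: [-0.8, 1.3, -0.0]
grip_width: 21.7
time: 5.35
tool_pos: [473.3, 94.9, 72.7]
tcp_rot: [-3.129, -0.011, -0.013]
contact_force: [-0.3, 6.4, 0.3]
grip_width: 22.1
[473.3485808   94.85568415  72.67893867] 646
((475.70269775390625, 98.05994415283203), 7.679035663604736) [476.76189466  98.01163445  68.10846301]
```

```bash
python3 -m jog '[0.76,0,2,0,0]'; python3 -m jog '[0.76,0,1,0,0]';python3 -m jog '[0.76,0,-4,0,0,0.76,0,-1,0,0]'; python3 knob.py k5
```

```text
time: 5.5
tool_pos: [473.3, 94.3, 72.7]
tcp_rot: [-3.125, -0.011, -0.016]
contact_force: [-0.1, 21.0, 0.9]
grip_width: 22.5
time: 5.6
tool_pos: [473.3, 94.6, 72.6]
tcp_rot: [-3.122, -0.011, -0.017]
contact_force: [0.1, 10.6, 0.3]
grip_width: 22.1
time: 5.8
tool_pos: [473.7, 99.5, 72.7]
tcp_rot: [-3.123, -0.012, -0.017]
contact_force: [-0.1, -0.2, -0.5]
grip_width: 22.1
[473.73767536  99.45015435  72.74300032] 645
((475.671875, 98.36327362060547), 7.840405464172363) [476.76936912  98.11530778  68.1625119 ]
```

View pics/k5.png

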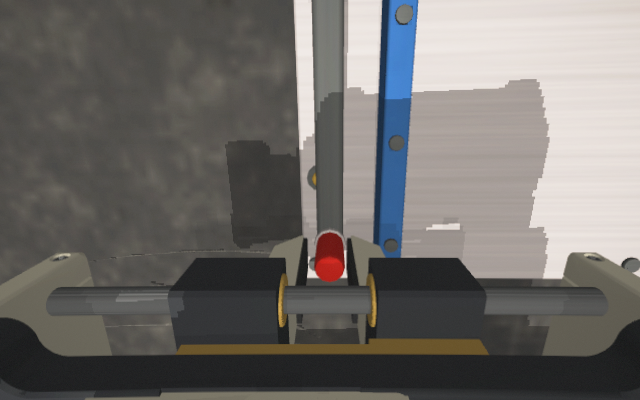

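```bash
python3 -m jog '[0.76,0,0,-30,0, 0.76,0,0,-45,0, 0.6,0,30,-45,0, 0.5,0,45,-40,0, 0.45,0,45,0,0]'; python3 -m jog '[0.45,0,46,0,0, 0.45,0,46,0,0, 0.45,0,46,0,0, 0.45,0,46,0,-5, 0.45,0,44,0,-5]'; python3 d.py 475 -308 150 0.298
```

```text
time: 6.35
tool_pos: [470.3, -15.3, 225.5]
tcp_rot: [-3.127, -0.009, -0.009]
contact_force: [1.3, -1.1, -1.0]
grip_width: 41.4
time: 6.85
tool_pos: [470.4, -254.6, 225.8]
tcp_rot: [-3.135, -0.016, 0.17]
contact_force: [-0.0, -0.9, 0.5]
grip_width: 50.4
tool d -4.5 53.4 75.8 turn -7.34
```

```bash
python3 -m jog '[0.45,-6,30,20,-7, 0.45,-2,18,35,0, 0.45,0,0,20,0, 0.45,0,0,0,0]'; python3 - <<'E'
from h import *
top,_=capture('top'); cv2.imwrite('pics/t2.png',top[:,:,::-1])
z0=np.load('top0.npz')
cv2.imwrite('pics/t2z.png',cv2.resize(top[150:250,240:370,::-1],None,fx=6,fy=6,interpolation=cv2.INTER_CUBIC))
o=get_obs(); c=calibration('wrist'); p,d=capture('wrist'); cv2.imwrite('pics/w2.png',p[:,:,::-1])
X=cloud(c,d); hsv=cv2.cvtColor(p,cv2.COLOR_RGB2HSV)
m=(hsv[...,0]>4)&(hsv[...,0]<22)&(hsv[...,1]>170)&(hsv[...,2]>120)&(np.abs(X[...,2]-55)<4)
Y=X[m]; print(o['tool_pos'],o['tcp_rot'],len(Y),np.median(Y,0),cv2.minAreaRect(Y[:,:2].astype(np.float32)))
E
python3 d.py 475 -308 48 .298
```

```text
time: 7.25
tool_pos: [472.3, -314.3, 148.5]
tcp_rot: [3.139, -0.017, 0.291]
contact_force: [-0.4, 1.0, -1.1]
grip_width: 50.5
[ 472.88175465 -314.56736241  149.81708964] [ 3.13725474 -0.01809417  0.29115498] 1143 [ 477.11339799 -308.20883131   56.01189429] ((475.2554626464844, -308.3653259277344), (43.29243469238281, 17.280887603759766), 16.783069610595703)
tool d 3.1 -5.8 103.2 turn -0.35
```

View pics/w2.png

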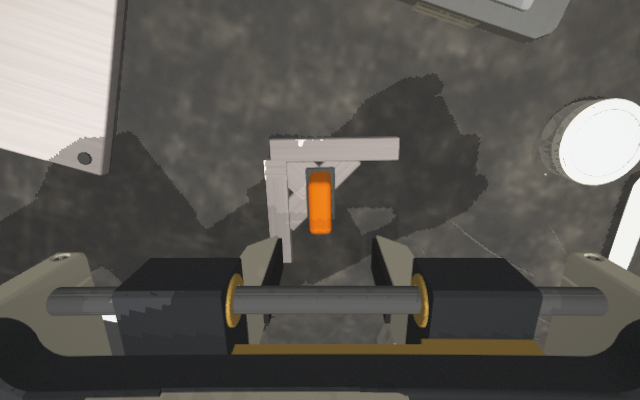

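View pics/t2z.png

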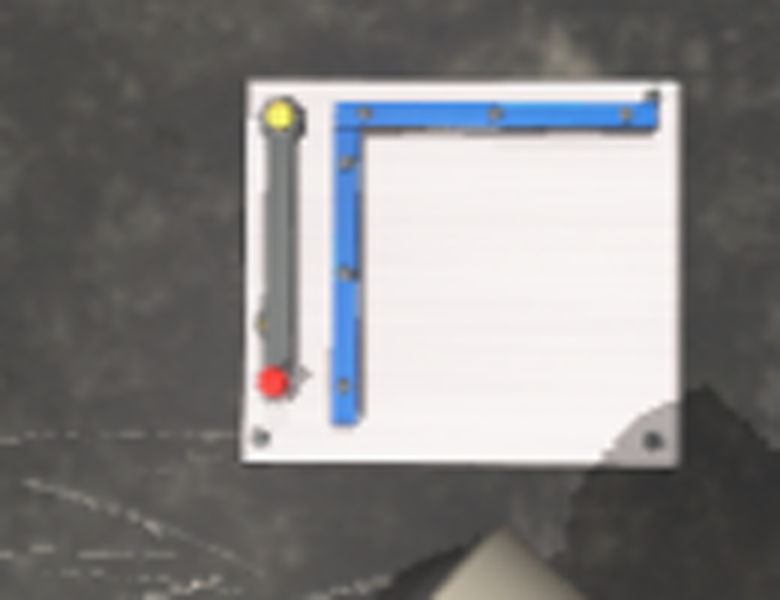

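```bash
python3 -m jog '[0.45,3,-6,30,-0.3, 0.45,0,0,28,0, 0.45,0,0,0,0]'; python3 d.py 475 -308 48 .298
```

```text
time: 7.65
tool_pos: [479.0, -308.8, 98.0]
tcp_rot: [3.126, -0.025, 0.299]
contact_force: [-0.3, -0.0, 0.1]
grip_width: 50.7
tool d -3.6 -2.0 50.0 turn 0.07
```

```bash
python3 -m jog '[0.45,-3,-2,15,0, 0.45,0,0,15,0, 0.45,0,0,10,0, 0.45,0,0,0,0]'; python3 d.py 475 -308 48 .298
```

```text
time: 8.05
tool_pos: [480.9, -309.7, 65.7]
tcp_rot: [3.115, -0.031, 0.302]
contact_force: [0.0, -0.2, -0.3]
grip_width: 50.5
tool d -5.1 -3.3 17.7 turn 0.25
```

```bash
cat > settle.py <<'E'
from plant import *
import numpy as np
for i in range(3): capture('top')
o=get_obs(); print('settled',round(o['time'],2),np.round(o['tool_pos'],1),np.round(o['tcp_rot'],3),np.round(o['contact_force'],1))
E
python3 -m jog '[0.45,-3,-2,-20,0, 0.45,-3,0,-30,0, 0.45,0,0,-30,0]'; python3 settle.py;  python3 -m jog '[0.45,0,0,20,0]'; python3 settle.py
```

```text
time: 8.35
tool_pos: [470.9, -307.3, 147.9]
tcp_rot: [3.119, -0.029, 0.303]
contact_force: [-0.2, -1.1, -0.3]
grip_width: 50.5
settled 8.5 [ 472.4 -308.3  149.4] [ 3.113 -0.033  0.303] [-0.1  0.1 -0.8]
time: 8.6
tool_pos: [474.4, -309.6, 132.1]
tcp_rot: [3.108, -0.036, 0.304]
contact_force: [-0.4, -0.8, -0.3]
grip_width: 50.1
settled 8.75 [ 472.5 -308.   128.5] [ 3.116 -0.031  0.303] [-0.4  0.7  0.7]
```

```bash
python3 -m jog '[0.45,0,0,-45,0, 0.45,0,0,-45,0]';  python3 -m jog '[0.45,0,0,5,0]'; python3 settle.py; python3 -m jog '[0.45,0,0,-45,0]';  python3 -m jog '[0.45,0,0,45,0]';python3 settle.py
```

```text
time: 8.95
tool_pos: [466.5, -304.3, 214.2]
tcp_rot: [3.13, -0.023, 0.303]
contact_force: [0.9, -1.2, -0.0]
grip_width: 50.7
time: 9.05
tool_pos: [468.8, -306.2, 215.6]
tcp_rot: [3.12, -0.028, 0.304]
contact_force: [0.4, -1.1, -0.0]
grip_width: 50.3
settled 9.2 [ 466.2 -304.   208.6] [ 3.131 -0.022  0.303] [-0.9 -0.4  0. ]
time: 9.3
tool_pos: [462.5, -301.5, 247.4]
tcp_rot: [-3.139, -0.014, 0.303]
contact_force: [1.5, 0.2, 0.6]
grip_width: 50.3
time: 9.4
tool_pos: [467.3, -304.8, 212.7]
tcp_rot: [3.128, -0.024, 0.303]
contact_force: [2.6, -0.8, -0.0]
grip_width: 50.5
settled 9.55 [ 461.4 -299.9  200.6] [-3.132 -0.009  0.303] [-0.4 -0.2  0.6]
```

```bash
python3 -m jog '[0.45,5,4,45,0]'; python3 settle.py;python3 -m jog '[0.45,5,4,45,0]'; python3 settle.py; python3 d.py 475 -308 48 .298
```

```text
time: 9.65
tool_pos: [470.2, -304.0, 160.4]
tcp_rot: [-3.141, -0.015, 0.303]
contact_force: [0.5, 0.1, -0.1]
grip_width: 50.4
settled 9.8 [ 466.5 -300.6  153.9] [-3.126 -0.006  0.303] [-0.1 -0.8  0.7]
time: 9.9
tool_pos: [475.9, -305.2, 115.2]
tcp_rot: [-3.138, -0.013, 0.303]
contact_force: [0.9, -0.1, 0.4]
grip_width: 50.4
settled 10.05 [ 471.9 -301.6  108.8] [-3.123 -0.004  0.303] [ 0.3 -0.4 -0. ]
tool d 1.1 7.0 60.8 turn 0.3
```

```bash
python3 -m jog '[0.45,2,4,22,0.2, 0.45,0,3,22,0]'; python3 settle.py; python3 d.py 475 -308 48 .298
```

```text
time: 10.25
tool_pos: [479.2, -309.8, 72.4]
tcp_rot: [-3.134, -0.01, 0.3]
contact_force: [-0.1, 0.4, -1.0]
grip_width: 50.8
settled 10.4 [ 478.4 -309.2   71.5] [-3.131 -0.009  0.3  ] [-0.5 -0.6  0. ]
tool d -2.9 -2.2 23.5 turn 0.11
```

```bash
python3 -m jog '[0.45,-2,-2,12,0, 0.45,0,0,11,0]'; python3 settle.py; python3 d.py 475 -308 48 .298; python3 - <<'E'
from h import *
p,d=capture('wrist'); cv2.imwrite('pics/w3.png',p[:,:,::-1])
E
```

```text
time: 10.6
tool_pos: [477.9, -309.3, 52.9]
tcp_rot: [-3.138, -0.013, 0.3]
contact_force: [0.1, -0.1, 0.7]
grip_width: 50.4
settled 10.75 [ 477.5 -308.9   51.7] [-3.136 -0.012  0.3  ] [-0.8  0.1  0.6]
tool d -2.2 -1.6 3.7 turn 0.12
```

View pics/w3.png

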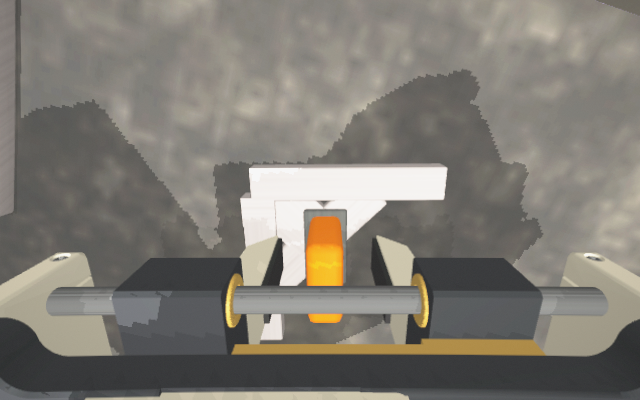

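Grip (325, 270) sits centred between the pads. Close.

```bash
python3 -m jog '[0.45,-2.2,-1,3.5,0]'; python3 settle.py; python3 -m jog '[0.8,0,0,0,0,0.8,0,0,0,0,1,0,0,0,0,1,0,0,0,0]';python3 -m jog '[1,0,0,0,0]'; python3 settle.py
```

```text
time: 10.9
tool_pos: [475.9, -309.1, 49.0]
tcp_rot: [-3.137, -0.013, 0.3]
contact_force: [0.1, 0.1, -0.1]
grip_width: 50.8
settled 11.05 [ 475.1 -308.6   48.3] [-3.136 -0.012  0.3  ] [-0.3  0.6 -0.5]
time: 11.45
tool_pos: [475.3, -308.7, 48.6]
tcp_rot: [-3.136, -0.012, 0.3]
contact_force: [-0.8, -0.0, -0.2]
grip_width: 23.0
time: 11.55
tool_pos: [475.3, -308.8, 48.7]
tcp_rot: [-3.136, -0.012, 0.3]
contact_force: [-0.3, 1.5, -1.3]
grip_width: 17.9
settled 11.7 [ 475.3 -308.7   48.7] [-3.136 -0.012  0.3  ] [-0.2  0.8  0.6]
```

```bash
python3 -m jog '[1,0,0,-15,0,1,0,0,-30,0]'; python3 settle.py;python3 -m jog '[1,0,-20,-20,0]'; python3 settle.py; python3 -m jog '[1,5,-40,-5,0,1,5,-40,0,0,1,5,-40,0,0]'; python3 settle.py;python3 d.py 545 -15 130 -0.004
```

```text
time: 11.9
tool_pos: [472.0, -306.7, 89.5]
tcp_rot: [-3.126, -0.006, 0.3]
contact_force: [0.4, -0.1, -4.6]
grip_width: 18.0
settled 12.05 [ 474.2 -308.6   92.4] [-3.134 -0.011  0.3  ] [ 0.2  0.8 -4.1]
time: 12.15
tool_pos: [466.9, -290.0, 109.4]
tcp_rot: [-3.131, -0.008, 0.298]
contact_force: [0.2, 1.0, -4.7]
grip_width: 17.8
settled 12.3 [ 467.8 -288.9  111.9] [-3.134 -0.01   0.301] [ 0.5 -0.5 -4.2]
time: 12.6
tool_pos: [446.5, -172.0, 113.9]
tcp_rot: [-3.135, -0.01, 0.294]
contact_force: [0.2, 0.3, -4.2]
grip_width: 18.2
settled 12.75 [ 446.1 -170.7  113.9] [-3.133 -0.008  0.299] [ 0.2  0.3 -4.4]
tool d 140.3 -119.7 -16.1 turn 17.33
```

```bash
python3 -m jog '[1,34,-32,0,5.8,1,34,-34,0,5.8,1,25,-38,0,5.7]'; python3 settle.py;python3 d.py 545 -15 110 -0.004
```

```text
time: 13.05
tool_pos: [519.7, -55.1, 113.1]
tcp_rot: [-3.134, -0.005, -0.023]
contact_force: [0.9, -1.8, -4.0]
grip_width: 17.6
settled 13.2 [519.2 -53.6 112.7] [-3.133 -0.004 -0.013] [-0.9 -0.6 -3.8]
tool d 25.2 -38.9 2.7 turn -0.54
```

```bash
python3 -m jog '[1,12,-19,0,-0.5,1,13,-19,0,0]'; python3 settle.py
cat > look.py <<'E'
import sys
from h import *
n=sys.argv[1]
o=get_obs(); c=calibration('wrist'); p,d=capture('wrist'); cv2.imwrite(f'pics/{n}.png',p[:,:,::-1]); np.savez(n+'.npz',p=p,d=d,**c)
print(np.round(o['tool_pos'],1),np.round(o['tcp_rot'],3),np.round(o['contact_force'],1))
E
python3 look.py s1
```

```text
time: 13.4
tool_pos: [544.2, -19.1, 111.0]
tcp_rot: [-3.135, -0.001, -0.006]
contact_force: [0.3, -0.4, -3.7]
grip_width: 17.7
settled 13.55 [544.2 -18.7 111. ] [-3.135e+00 -1.000e-03 -5.000e-03] [-0.6  1.2 -4.2]
[544.2 -18.7 111. ] [-3.135e+00 -1.000e-03 -5.000e-03] [-0.6  1.2 -4.2]
```

View pics/s1.png

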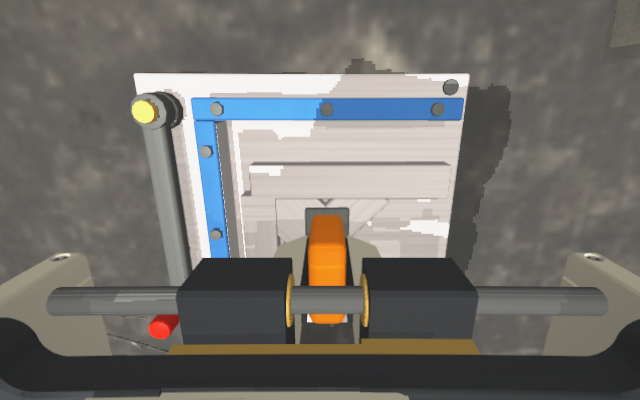

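```bash
python3 -m jog '[1,0,0,15,0,1,0,0,15,0]'; python3 settle.py;python3 -m jog '[1,0,0,8,0]';python3 settle.py; python3 -m jog '[1,0,0,4,0]';python3 settle.py
```

```text
time: 13.8
tool_pos: [544.2, -22.2, 81.6]
tcp_rot: [-3.136, -0.004, -0.007]
contact_force: [0.3, -0.7, -3.7]
grip_width: 17.7
settled 13.95 [543.6 -21.8  81.3] [-3.136e+00 -1.000e-03 -7.000e-03] [ 0.1  0.2 -4.5]
time: 14.05
tool_pos: [544.5, -22.7, 74.4]
tcp_rot: [-3.136, -0.004, -0.008]
contact_force: [0.6, 0.0, -4.0]
grip_width: 17.4
settled 14.2 [543.3 -22.1  73.1] [-3.136 -0.    -0.008] [-0.5 -0.5 -4.3]
time: 14.3
tool_pos: [543.8, -22.2, 69.7]
tcp_rot: [-3.136, -0.002, -0.008]
contact_force: [0.0, 0.3, -3.6]
grip_width: 17.9
settled 14.45 [543.2 -22.   69. ] [-3.136 -0.    -0.008] [-0.2 -0.5 -2.9]
```

```bash
python3 -m jog '[1,2,-4,3,0]';python3 settle.py; python3 -m jog '[1,2,-4,3,0]';python3 settle.py;python3 -m jog '[1,0,0,2,0]';python3 settle.py
```

```text
time: 14.55
tool_pos: [545.5, -18.2, 66.4]
tcp_rot: [-3.136, -0.001, -0.008]
contact_force: [0.2, -0.1, -3.9]
grip_width: 17.8
settled 14.7 [545.2 -17.6  65.9] [-3.136  0.    -0.007] [-0.4 -0.  -3.9]
time: 14.8
tool_pos: [547.5, -13.7, 63.1]
tcp_rot: [-3.136, -0.001, -0.007]
contact_force: [0.4, 0.0, -4.0]
grip_width: 18.2
settled 14.95 [547.3 -13.2  62.7] [-3.135  0.    -0.006] [ 0.2  0.8 -3.8]
time: 15.05
tool_pos: [547.5, -13.2, 60.9]
tcp_rot: [-3.136, -0.0, -0.006]
contact_force: [-1.8, 0.2, 4.2]
grip_width: 17.9
settled 15.2 [547.6 -13.3  61.1] [-3.136 -0.    -0.006] [-0.4  0.1 -1. ]
```

```bash
python3 -m jog '[1,0,0,1,0]';python3 settle.py; python3 look.py s2
```

```text
time: 15.3
tool_pos: [547.9, -13.3, 60.7]
tcp_rot: [-3.136, -0.002, -0.006]
contact_force: [-2.3, 0.7, 6.5]
grip_width: 17.8
settled 15.45 [547.9 -13.4  60.7] [-3.136e+00 -2.000e-03 -6.000e-03] [-2.5  2.3  4.9]
[547.9 -13.4  60.7] [-3.136e+00 -2.000e-03 -6.000e-03] [-2.5  2.3  4.9]
```

View pics/s2.png

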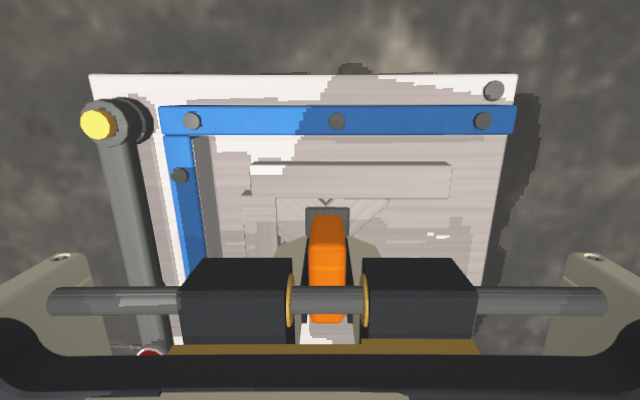

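```bash
python3 -m jog '[1,5,-4,0.3,0]';python3 settle.py; python3 -m jog '[1,4,-4,0,0]';python3 settle.py;python3 -m jog '[1,3,-3,0,0]';python3 settle.py
```

```text
time: 15.6
tool_pos: [552.9, -10.0, 60.8]
tcp_rot: [-3.137, -0.002, -0.007]
contact_force: [-1.0, -0.7, 2.1]
grip_width: 17.5
settled 15.75 [553.8  -9.4  60.6] [-3.136 -0.004 -0.006] [1.7 0.3 3.4]
time: 15.85
tool_pos: [557.6, -5.9, 60.7]
tcp_rot: [-3.137, -0.003, -0.006]
contact_force: [-0.9, -0.6, 1.1]
grip_width: 17.8
settled 16.0 [558.3  -5.2  60.7] [-3.136 -0.004 -0.006] [0.  0.8 2.2]
time: 16.1
tool_pos: [561.0, -2.5, 60.6]
tcp_rot: [-3.136, -0.004, -0.006]
contact_force: [-1.0, -1.1, 3.2]
grip_width: 18.1
settled 16.25 [561.5  -2.   60.7] [-3.136 -0.005 -0.005] [0.3 0.7 2.1]
```

```bash
python3 -m jog '[1,2,-2,0.2,0]';python3 settle.py; python3 -m jog '[1,1.5,-2,0.2,0]';python3 settle.py;python3 -m jog '[1,1,-2,0.2,0]';python3 settle.py
```

```text
time: 16.35
tool_pos: [563.4, -0.2, 60.6]
tcp_rot: [-3.136, -0.004, -0.005]
contact_force: [-1.8, -1.5, 5.1]
grip_width: 18.0
settled 16.5 [5.638e+02 2.000e-01 6.060e+01] [-3.136 -0.005 -0.005] [ 0.8 -0.5  2.3]
time: 16.6
tool_pos: [565.3, 1.9, 60.6]
tcp_rot: [-3.136, -0.005, -0.005]
contact_force: [-0.6, -1.8, 5.5]
grip_width: 17.8
settled 16.75 [565.6   2.2  60.6] [-3.136 -0.006 -0.005] [ 0.7 -0.7  4.7]
time: 16.85
tool_pos: [565.7, 3.6, 60.6]
tcp_rot: [-3.137, -0.004, -0.005]
contact_force: [-7.7, -5.7, 10.1]
grip_width: 17.9
settled 17.0 [565.7   3.8  60.6] [-3.136 -0.004 -0.005] [-3.9 -2.8  8.3]
```

```bash
python3 -m jog '[1,1,-2,0,0]';python3 settle.py; python3 -m jog '[1,1,-2,0,0]';python3 settle.py;python3 -m jog '[1,1,-1.5,0,0]';python3 settle.py
```

```text
time: 17.1
tool_pos: [565.8, 5.0, 60.7]
tcp_rot: [-3.138, -0.002, -0.005]
contact_force: [-5.9, -15.2, 6.0]
grip_width: 17.6
settled 17.25 [565.8   4.9  60.7] [-3.138e+00 -2.000e-03 -5.000e-03] [-5.6 -5.2  7.5]
time: 17.35
tool_pos: [565.8, 5.0, 60.7]
tcp_rot: [-3.14, 0.0, -0.004]
contact_force: [-5.8, -14.5, 7.0]
grip_width: 18.0
settled 17.5 [565.8   5.   60.7] [-3.14e+00  1.00e-03 -5.00e-03] [ -5.5 -10.8   6.9]
time: 17.6
tool_pos: [565.8, 5.0, 60.7]
tcp_rot: [3.141, 0.003, -0.005]
contact_force: [-5.8, -8.0, 6.8]
grip_width: 17.6
settled 17.75 [565.8   5.   60.7] [ 3.141e+00  3.000e-03 -5.000e-03] [-5.3 -9.2  6. ]
```

```bash
python3 look.py s3; python3 - <<'E'
from h import *
o=get_obs(); print(np.round(o['moment'],2))
p=cv2.imread('pics/s3.png'); cv2.imwrite('pics/s3z.png',cv2.resize(p[90:270,120:540],(800,343),interpolation=cv2.INTER_CUBIC))
E
```

```text
[565.8   5.   60.7] [ 3.141e+00  3.000e-03 -5.000e-03] [-5.3 -9.2  6. ]
[-1.31  0.4  -0.04]
```

View pics/s3z.png

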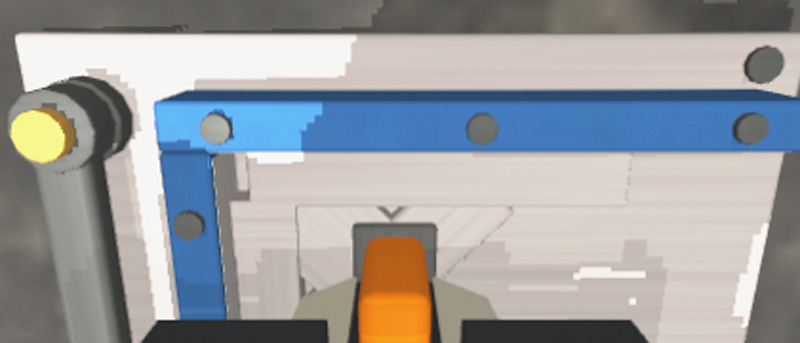

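```bash
python3 - <<'E'
from h import *
z=np.load('s3.npz'); c={k:z[k] if z[k].ndim else float(z[k]) for k in z.files}
X=cloud(c,z['d'])
# side arm top z-profile along y
for y in range(45,-75,-10):
    for xs in ((598,613),):
        m=(X[...,0]>xs[0])&(X[...,0]<xs[1])&(abs(X[...,1]-y)<4)&(X[...,2]<34); print('side',y,m.sum(),np.round(np.median(X[m],0),2) if m.any() else '')
for x in range(605,490,-10):
    m=(abs(X[...,0]-x)<4)&(X[...,1]>36)&(X[...,1]<53)&(X[...,2]<34); print('end',x,m.sum(),np.round(np.median(X[m],0),2) if m.any() else '')
m=(X[...,2]<16)&(X[...,2]>8)&(X[...,0]>640-5)&(abs(X[...,1])<60);print('base far',np.median(X[m],0))
m=(X[...,2]<18)&(X[...,2]>8)&(X[...,0]<595)&(X[...,0]>540)&(X[...,1]<-75);print('base right',np.median(X[m],0) if m.any() else '')
E
```

```text
side 45 307 [605.34  44.56  24.42]
side 35 340 [605.29  34.99  24.46]
side 25 336 [605.37  25.    24.45]
side 15 338 [605.2   14.99  24.39]
side 5 331 [605.16   4.98  24.41]
side -5 334 [605.    -4.8   24.44]
side -15 332 [605.01 -15.01  24.46]
side -25 331 [605.08 -25.    24.47]
side -35 332 [605.02 -35.    24.45]
side -45 319 [604.93 -45.12  24.44]
side -55 326 [604.95 -54.97  24.45]
side -65 173 [604.85 -63.12  24.47]
end 605 331 [604.98  42.81  24.28]
end 595 409 [595.14  44.98  24.3 ]
end 585 373 [585.01  44.51  24.4 ]
end 575 350 [574.97  44.38  24.61]
end 565 338 [565.    44.39  24.65]
end 555 74 [558.15  44.77  24.58]
end 545 0 
end 535 0 
end 525 0 
end 515 0 
end 505 0 
end 495 0 
base far [640.2852164    0.76176947  12.37746542]
base right [569.91031924 -96.52931564  12.4504521 ]
```

```bash
cat > flat.py <<'E'
import sys
from h import *
n=sys.argv[1]
o=get_obs(); c=calibration('wrist'); p,d=capture('wrist'); cv2.imwrite(f'pics/{n}.png',p[:,:,::-1]); np.savez(n+'.npz',p=p,d=d,**c)
print(round(o['time'],2),np.round(o['tool_pos'],1),np.round(o['tcp_rot'],4),np.round(o['contact_force'],1),np.round(o['moment'],2))
X=cloud(c,d)
m=((X[...,0]>555)&(X[...,0]<613)&(X[...,1]>38)&(X[...,1]<52)|(X[...,0]>598)&(X[...,0]<613)&(X[...,1]>-62)&(X[...,1]<52))&(abs(X[...,2]-24.5)<2)
Y=X[m]; A=np.c_[Y[:,0]-565.8,Y[:,1]-5,np.ones(len(Y))]; print('plane slope x,y,z0',np.linalg.lstsq(A,Y[:,2],rcond=None)[0].round(4))
m=(abs(X[...,2]-12.4)<1.5)&(X[...,0]>480)&(X[...,0]<650)
Y=X[m]; A=np.c_[Y[:,0]-565.8,Y[:,1]-5,np.ones(len(Y))]; print('base slope',np.linalg.lstsq(A,Y[:,2],rcond=None)[0].round(4))
E
python3 -m jog '[1,0,0,4,0]'; python3 settle.py;python3 -m jog '[1,0,0,4,0]'; python3 settle.py; python3 flat.py f1
```

```text
time: 17.9
tool_pos: [566.1, 4.9, 59.9]
tcp_rot: [3.142, 0.001, -0.006]
contact_force: [-10.5, 6.8, 47.0]
grip_width: 17.7
settled 18.05 [566.2   4.9  59.8] [ 3.141e+00  1.000e-03 -5.000e-03] [-8.3 -0.7 28.2]
time: 18.15
tool_pos: [566.2, 4.9, 59.8]
tcp_rot: [3.141, -0.001, -0.005]
contact_force: [-16.1, -0.2, 43.7]
grip_width: 17.8
settled 18.3 [566.2   4.9  59.8] [ 3.141e+00 -1.000e-03 -5.000e-03] [-12.2  -0.5  36.4]
18.3 [566.2   4.9  59.8] [ 3.141e+00 -9.000e-04 -5.100e-03] [-12.2  -0.5  36.4] [-0.07  2.04 -0.  ]
plane slope x,y,z0 [-3.4000e-03 -3.0000e-04  2.4552e+01]
base slope [-2.0000e-04  2.0000e-04  1.2474e+01]
```

```bash
python3 -m jog '[1,-0.5,0,2,0]'; python3 settle.py;python3 -m jog '[1,-0.5,0,2,0]'; python3 settle.py; python3 flat.py f2
```

```text
time: 18.45
tool_pos: [566.1, 4.9, 59.8]
tcp_rot: [3.141, -0.003, -0.005]
contact_force: [2.4, -2.0, 2.9]
grip_width: 17.7
settled 18.6 [566.2   4.9  59.8] [ 3.141e+00 -3.000e-03 -5.000e-03] [-3.5 -0.7 19.7]
time: 18.7
tool_pos: [566.2, 4.9, 59.8]
tcp_rot: [3.141, -0.005, -0.005]
contact_force: [-3.5, -0.4, 18.9]
grip_width: 17.6
settled 18.85 [566.2   4.9  59.8] [ 3.141 -0.005 -0.005] [-2.5 -1.3 18.1]
18.85 [566.2   4.9  59.8] [ 3.1411 -0.0047 -0.0055] [-2.5 -1.3 18.1] [-0.02  1.03  0.01]
plane slope x,y,z0 [-1.40000e-03  2.00000e-04  2.44892e+01]
base slope [-3.00000e-04  2.00000e-04  1.24787e+01]
```

```bash
python3 -m jog '[1,0,-1,2,0]'; python3 settle.py; python3 -m jog '[1,1,-2,2,0]'; python3 settle.py; python3 flat.py f3
```

```text
time: 19.0
tool_pos: [566.2, 5.0, 59.8]
tcp_rot: [3.14, -0.005, -0.005]
contact_force: [-7.5, -9.7, 22.1]
grip_width: 17.9
settled 19.15 [566.2   5.   59.8] [ 3.14  -0.005 -0.006] [-5.2 -5.7 19.8]
time: 19.25
tool_pos: [566.2, 5.0, 59.8]
tcp_rot: [3.137, -0.003, -0.005]
contact_force: [-12.5, -15.9, 25.8]
grip_width: 18.2
settled 19.4 [566.2   5.   59.8] [ 3.137e+00 -3.000e-03 -6.000e-03] [ -9.6 -11.2  24. ]
19.4 [566.2   5.   59.8] [ 3.1374 -0.0035 -0.0056] [ -9.6 -11.2  24. ] [-1.3   1.78  0.05]
plane slope x,y,z0 [-2.50000e-03 -2.00000e-04  2.45242e+01]
base slope [-3.00000e-04  1.00000e-04  1.24655e+01]
```

```bash
cat > s.py <<'E'
from plant import *
import numpy as np
for i in range(3): capture('top')
o=get_obs(); print('settled',round(o['time'],2),np.round(o['tool_pos'],2),np.round(o['tcp_rot'],4),np.round(o['contact_force'],1),np.round(o['moment'],2))
E
python3 -m jog '[1,0.5,-1.5,2,0.8]'; python3 s.py; python3 -m jog '[1,0.5,-1.5,2,-0.8]'; python3 s.py; python3 -m jog '[1,0.5,-1.5,2,0]'; python3 s.py;
```

```text
time: 19.55
tool_pos: [566.2, 5.0, 59.7]
tcp_rot: [3.136, -0.003, -0.02]
contact_force: [-4.9, -6.4, 19.2]
grip_width: 18.2
settled 19.7 [566.26   5.01  59.74] [ 3.1354 -0.0032 -0.0187] [-7.8 -8.3 21. ] [-0.9   1.36  0.44]
time: 19.8
tool_pos: [566.3, 5.0, 59.7]
tcp_rot: [3.134, -0.003, -0.005]
contact_force: [-9.3, -9.0, 21.7]
grip_width: 17.8
settled 19.95 [566.28   5.03  59.75] [ 3.1339e+00 -2.7000e-03 -5.5000e-03] [-8.6 -9.4 21.3] [-0.7   1.39 -0.14]
time: 20.05
tool_pos: [566.3, 5.0, 59.7]
tcp_rot: [3.132, -0.002, -0.006]
contact_force: [-9.5, -10.2, 21.9]
grip_width: 17.9
settled 20.2 [566.26   5.04  59.75] [ 3.1324e+00 -2.2000e-03 -6.3000e-03] [-9.2 -8.9 22.6] [-0.68  1.32 -0.15]
```

```bash
cat > yaw.py <<'E'
import sys
from h import *
n=sys.argv[1]
z=np.load(n+'.npz'); c={k:z[k] if z[k].ndim else float(z[k]) for k in z.files}
g=cv2.cvtColor(z['p'],cv2.COLOR_RGB2GRAY).astype(float); hsv=cv2.cvtColor(z['p'],cv2.COLOR_RGB2HSV); sat=hsv[...,1].astype(float)
X=cloud(c,z['d']); H=X[...,2]
# side plate inner top edge: per column, last row with z>34 (top) going down; side arm inner edge: last row with z in 22..27
def edge(u0,u1,lo,hi,va,vb,zz):
    pts=[]
    for u in range(u0,u1):
        col=H[va:vb,u]; ok=np.where((col>lo)&(col<hi))[0]
        if len(ok): pts.append((u,va+ok[-1]+.5))
    W=at_z(c,pts,zz); a=np.polyfit(W[:,1],W[:,0],1); r=W[:,0]-np.polyval(a,W[:,1]); k=abs(r)<.6
    a=np.polyfit(W[k,1],W[k,0],1); return 'x=%.2f at y=5, dx/dy=%.4f, yaw=%.4f rms %.2f n %d'%(np.polyval(a,5),a[0],-a[0],r[k].std(),k.sum())
import itertools
sp=proj(c,[[614,40,38],[614,-60,38],[596,20,24],[596,-60,24],[596,-10,24]]);print(sp.round())
print('plate',edge(int(sp[0][0])+3,int(sp[1][0]),34,41,90,int(sp[0][1])+15,38))
u0=int(sp[0][0]);print('arm inner',edge(int(sp[4][0])+45,int(sp[3][0]),21,28,int(sp[0][1]),int(sp[2][1])+12,24))
E
python3 flat.py f4; python3 yaw.py f4;python3 yaw.py s3
```

```text
20.2 [566.3   5.   59.8] [ 3.1324e+00 -2.2000e-03 -6.3000e-03] [-9.2 -8.9 22.6] [-0.68  1.32 -0.15]
plane slope x,y,z0 [-3.40000e-03 -8.00000e-04  2.45691e+01]
base slope [-3.00000e-04  2.00000e-04  1.24703e+01]
[[257. 173.]
 [452. 172.]
 [299. 198.]
 [438. 197.]
 [352. 198.]]
plate x=615.26 at y=5, dx/dy=0.0090, yaw=-0.0090 rms 0.05 n 191
arm inner x=595.56 at y=5, dx/dy=0.0078, yaw=-0.0078 rms 0.13 n 42
[[258. 172.]
 [452. 171.]
 [300. 197.]
 [439. 196.]
 [352. 196.]]
plate x=615.07 at y=5, dx/dy=0.0059, yaw=-0.0059 rms 0.01 n 192
arm inner x=595.35 at y=5, dx/dy=0.0056, yaw=-0.0056 rms 0.00 n 42
```

View pics/f4.png

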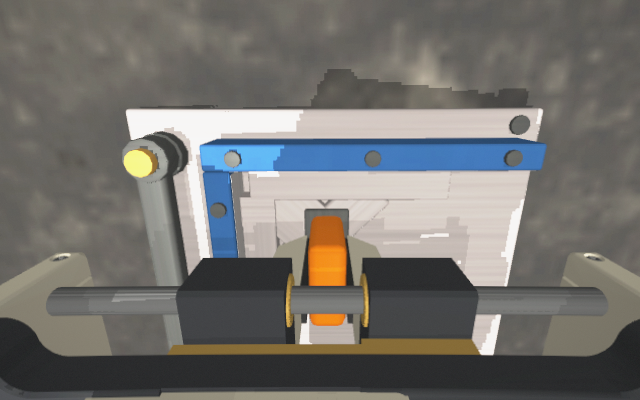

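```bash
python3 - <<'E'
from h import *
for n in ('s3','f4'):
    z=np.load(n+'.npz'); c={k:z[k] if z[k].ndim else float(z[k]) for k in z.files}
    X=cloud(c,z['d']);H=X[...,2]
    a=[];b=[]
    for v in range(178,194):
        ok=np.where((H[v]>21)&(H[v]<28)&(X[v,:,1]<-40)&(X[v,:,1]>-85)&(X[v,:,0]<613)&(X[v,:,0]>597))[0]
        if len(ok): a.append((ok[-1]+.5,v))
    for v in range(175,255):
        ok=np.where((H[v]>34)&(H[v]<42)&(X[v,:,1]<75)&(X[v,:,1]>45))[0]
        if len(ok): b.append((ok[-1]+.5,v))
    A=at_z(c,a,24);B=at_z(c,b,38); pb=np.polyfit(B[:,0],B[:,1],1)
    print(n,'tip y',np.median(A[:,1]),'end face y at x=605',np.polyval(pb,605),'slope(yaw)',pb[0],'span',np.polyval(pb,605)-np.median(A[:,1]))
E
```

```text
s3 tip y -65.42413046801921 end face y at x=605 53.07095368968713 slope(yaw) -0.005633569002811814 span 118.49508415770634
f4 tip y -65.41991378029033 end face y at x=605 53.09561221702873 slope(yaw) -0.005612520498418275 span 118.51552599731906
```

```bash
python3 -m jog '[1,-0.3,0,2.5,0]'; python3 s.py; python3 -m jog '[1,-0.3,-0.5,2.5,0]'; python3 s.py; python3 -m jog '[1,0,-0.5,2.5,0]'; python3 flat.py f5
```

```text
time: 20.35
tool_pos: [566.3, 4.9, 59.7]
tcp_rot: [3.133, -0.004, -0.008]
contact_force: [-5.6, 4.6, 26.3]
grip_width: 18.1
settled 20.5 [566.27   4.98  59.73] [ 3.1329 -0.0039 -0.0072] [-6.7 -1.9 22.7] [ 0.47  1.1  -0.09]
time: 20.6
tool_pos: [566.3, 5.0, 59.7]
tcp_rot: [3.133, -0.006, -0.008]
contact_force: [-5.8, -5.5, 24.6]
grip_width: 17.7
settled 20.75 [566.22   5.01  59.69] [ 3.1326 -0.0055 -0.0078] [-6.6 -4.9 23.9] [0.15 1.18 0.03]
time: 20.85
tool_pos: [566.3, 5.0, 59.7]
tcp_rot: [3.132, -0.006, -0.008]
contact_force: [-8.7, -4.4, 26.9]
grip_width: 17.9
20.85 [566.3   5.   59.7] [ 3.1323 -0.0064 -0.0083] [-8.7 -4.4 26.9] [0.1  1.44 0.07]
plane slope x,y,z0 [-2.70000e-03 -6.00000e-04  2.45267e+01]
base slope [-2.00000e-04  1.00000e-04  1.24697e+01]
```

```bash
python3 -m jog '[1,-1,-0.5,2,-0.1]'; python3 s.py; python3 -m jog '[1,-0.8,-0.5,2,0]'; python3 s.py; python3 flat.py f6
```

```text
time: 21.0
tool_pos: [566.2, 5.0, 59.8]
tcp_rot: [3.132, -0.01, -0.007]
contact_force: [1.0, -2.6, 13.5]
grip_width: 17.8
settled 21.15 [566.18   5.05  59.79] [ 3.132  -0.0094 -0.0071] [-2.9 -4.1 17.8] [0.22 0.64 0.08]
time: 21.25
tool_pos: [566.2, 5.0, 59.8]
tcp_rot: [3.132, -0.012, -0.008]
contact_force: [-3.5, -3.8, 18.5]
grip_width: 17.8
settled 21.4 [566.17   5.04  59.75] [ 3.1317 -0.0118 -0.0076] [-2.7 -3.5 18.3] [0.14 0.82 0.1 ]
21.4 [566.2   5.   59.7] [ 3.1317 -0.0118 -0.0076] [-2.7 -3.5 18.3] [0.14 0.82 0.1 ]
plane slope x,y,z0 [-6.00000e-04 -3.00000e-04  2.44765e+01]
base slope [-2.00000e-04  2.00000e-04  1.24649e+01]
```

Flat now. Final press row.

```bash
python3 -m jog '[1,1.2,-2.2,2.5,0]'; python3 s.py; python3 flat.py f7; python3 yaw.py f7
```

```text
time: 21.55
tool_pos: [566.3, 5.1, 59.6]
tcp_rot: [3.129, -0.01, -0.007]
contact_force: [-19.0, -18.9, 36.2]
grip_width: 17.9
settled 21.7 [566.29   5.08  59.65] [ 3.129  -0.0099 -0.0077] [-11.7 -11.9  27.1] [-1.37  2.1  -0.06]
21.7 [566.3   5.1  59.7] [ 3.129  -0.0099 -0.0077] [-11.7 -11.9  27.1] [-1.37  2.1  -0.06]
plane slope x,y,z0 [-1.600e-03 -6.000e-04  2.451e+01]
base slope [-3.00000e-04  3.00000e-04  1.24782e+01]
[[257. 174.]
 [451. 172.]
 [299. 199.]
 [438. 197.]
 [351. 198.]]
plate x=615.20 at y=5, dx/dy=0.0063, yaw=-0.0063 rms 0.16 n 191
arm inner x=595.89 at y=5, dx/dy=0.0123, yaw=-0.0123 rms 0.00 n 41
```

```bash
python3 - <<'E'
from h import *
for n in ('s3','f3','f4','f6','f7'):
    z=np.load(n+'.npz'); c={k:z[k] if z[k].ndim else float(z[k]) for k in z.files}
    H=z['d'].astype(float)  # depth: subpixel crossing at the step
    g=cv2.cvtColor(z['p'],cv2.COLOR_RGB2GRAY).astype(float)
    out=[]
    for y0,y1,x,zz in ((-30,-60,596,24),(35,-60,615,38)):
        P=proj(c,[[x,y0,zz],[x,y1,zz]]); pts=[]
        for u in range(int(P[0][0]),int(P[1][0])):
            v0=int(round(np.interp(u,P[:,0],P[:,1]))); s=np.gradient(g[v0-7:v0+8,u]); 
            w=np.abs(s); i=int(np.argmax(w[2:-2]))+2
            ww=w[i-2:i+3]; pts.append((u,v0-7+i-2+(ww*np.arange(5)).sum()/ww.sum()))
        W=at_z(c,pts,zz); a=np.polyfit(W[:,1],W[:,0],1); 
        for _ in range(3):
            r=W[:,0]-np.polyval(a,W[:,1]); k=abs(r)<max(2*np.median(abs(r)),.1); a=np.polyfit(W[k,1],W[k,0],1)
        out.append((round(-a[0],4),round(np.polyval(a,-45),2),round(r[k].std(),2)))
    print(n,out)
E
python3 - <<'E'
from h import *
p=cv2.imread('pics/f7.png'); cv2.imwrite('pics/f7z.png',cv2.resize(p[140:260,190:460],(800,356),interpolation=cv2.INTER_CUBIC))
E
```

```text
s3 [(np.float64(0.0241), np.float64(594.83), np.float64(0.15)), (np.float64(-0.006), np.float64(614.81), np.float64(0.02))]
f3 [(np.float64(0.0151), np.float64(594.78), np.float64(0.12)), (np.float64(-0.0102), np.float64(614.57), np.float64(0.04))]
f4 [(np.float64(0.0189), np.float64(594.92), np.float64(0.15)), (np.float64(-0.0125), np.float64(614.5), np.float64(0.05))]
f6 [(np.float64(0.0125), np.float64(594.8), np.float64(0.09)), (np.float64(-0.0082), np.float64(614.75), np.float64(0.05))]
f7 [(np.float64(0.0128), np.float64(594.83), np.float64(0.11)), (np.float64(-0.0087), np.float64(614.67), np.float64(0.11))]
```

View pics/f7z.png

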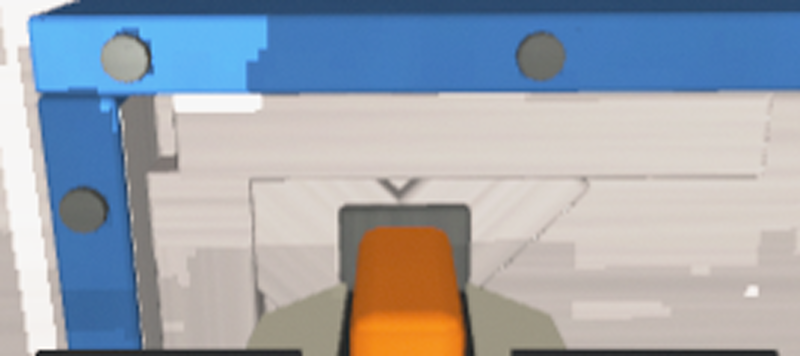

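```bash
python3 - <<'E'
from h import *
p,_=capture('top'); a=cv2.imread('pics/top0.png'); d=np.abs(a.astype(int)-p[:,:,::-1]).sum(2)
out=p[:,:,::-1].copy(); cv2.imwrite('pics/tf.png',out)
for n,(u,v,r) in dict(watch=(197,234,12),tape=(177,173,17),cube1=(389,151,9),cube2=(456,255,9),tin=(478,181,13)).items(): print(n,d[v-r:v+r,u-r:u+r].mean().round(1))
o=get_obs(); print(np.round(o['contact_force'],1),o['tool_pos'].round(2),o['grip_width'])
E
```

```text
watch 14.1
tape 10.0
cube1 11.7
cube2 11.6
tin 8.9
[-11.8 -12.5  27.3] [566.3    5.11  59.68] 17.815472750878605
```

View pics/tf.png

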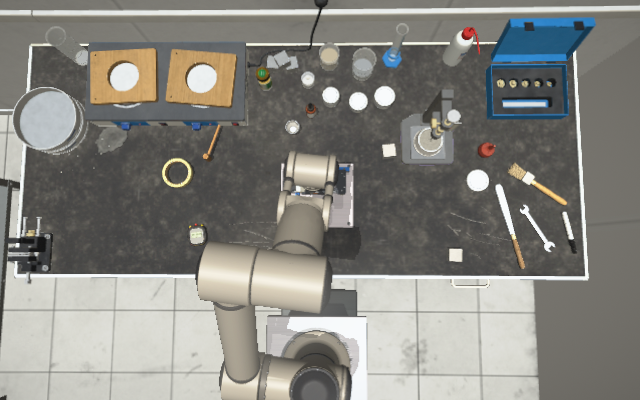

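The bystanders are where they started, and the press is steady at about 12 N against each plate. Handing in.

```bash
python3 -c "
from plant import *
print(close_job())"
```

```text
the job is handed in; nothing more can be done
None
```

I shut the keeper bar, seated the square in the corner of the two blue plates, and handed the job in at about 22 s with the square still gripped and pressed.

- **Keeper bar:** I pushed it shut by the red knob. The force rose to about 16 N near the ball, fell to about 1 N as it went home, then rose to 21 N against the stop. It stayed put when I backed off, and the top camera then showed it parallel to the end plate.
- **Square:** I gripped it across the orange grip (opening 17.9 mm) and carried it over. I laid it on the base, slid it in until both plates stopped it, and worked out a small tilt.
- **Last reading before handing in:** it was steady at about 12 N against the side plate, 12 N against the end plate and 27 N down. The square's top was 12.0 mm above the base.
- **Tilt:** the final press left a slope of about 1.3 mrad against the base, roughly 0.15 mm over the arm's length.
- **Bystanders:** in the top view they had not moved.

**Weaker checks:**
- **Flushness in yaw:** this rests mainly on the contact forces. One camera edge fit agreed with the plate to about 1 mrad. The later ones were off by 6 to 30 mrad, and I put that down to pixel noise.
- **End-plate gap:** it measured 118.5 mm where 120 mm was expected. That is a measuring error, but it shows no gap.
- **Downward force:** while I flattened the square, it reached 47 N at the wrist for a moment, through the fingers and the square.

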